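# Lock the specimen transit case

### The job

Lock the lid of the specimen case: with a fingertip push the disc's peg round until the slot in the disc lines up with the locking bar, then push the bar by its head through the disc and the hasp eye until it is fully home, its head against the bridge. Slide the bar, do not lift it, and leave everything else on the bench and on the lid where it is.

Things in the scene. Friction and masses are not known exactly. Their poses are not given: they have to be found in the camera images.
- case: Heavy fixed dark-wood transit case with a glass-topped lid. Origin: on the table under the disc's axis; z up, +x from the black lock ledge to the lid, the bar slides along y. In mm in this frame: case x -45 to 195, y -100 to 215; flat ledge x -45 to 50, 45 above the table; lid from x 50, 65 above the table. The grey metal fittings below are fixed to the ledge.
- bridge (a point): Grey-painted metal bridge over the bar, the stop for the bar's head; this point is the middle of its top, 22 mm above the ledge, at case y = 51 mm. 32 mm wide (x), 22 mm long (y 40 to 62), underside 16 mm above the ledge. From it two guide walls, 8 mm tall and 6 mm thick, run to y = 205 mm, the bar between them (x -9 to 9).
- hasp_eye (a point): The lid's grey metal hasp eye; this point is the middle of its top, 22 mm above the ledge, at case y = -46 mm. 34 mm wide (x), 12 mm long (y -52 to -40), opening 20 mm wide and 16 mm high; a flat strap 28 mm wide runs from its top, up to 23 mm above the ledge, back to the lid.
- disc (a joint): Angle (rad) of the flat aluminium locking disc, about the vertical, counter-clockwise from above positive, travel -1.4 to 1.4. 0: its slot lies along the case's y, in line with the bar. It starts at 0.7 to 1.2, stays where it is left (friction 0.06 N m) and can be turned past 0. Disc 64 mm across, 16 mm tall, with an open slot 20 mm wide right across, down to the ledge.
- disc_top (a point): Centre of the disc's top face, 61 mm above the table, on the disc's axis.
- peg_top (a point): Centre of the top of the upright round peg on the disc: 12 mm in diameter, 30 mm tall above the disc's top (its top is 91 mm above the table), 21 mm from the disc's axis, square to the slot. At disc angle 0 it is on the side away from the lid; at angle a at case x = -21 cos a, y = -21 sin a (mm).
- bar: Loose steel bar, about 0.2 kg, flat on the ledge between the guide walls, tip under the bridge. Shank 14 mm wide, 12 mm tall. Origin: under the head's centre, on the underside; the shank runs along its -y to the tapered tip at y = -130 mm. Axes parallel to the case's. Origin at case y = 172 to 184 mm at the start, 68 mm when fully home (tip at -62 mm). Push it towards the case's -y.
- bar_head (a point): Middle of the bar's head, an upright block 16 mm wide (x), 12 mm thick (y), from 12 to 40 mm above the bar's underside; this point is 26 mm above it. The face to push is the one towards +y, 6 mm from this point.
- bar_tip (a point): Front end of the bar, 6 mm above its underside.
- jar_a: Clear jar with white cap, 48 mm across, 58 mm tall, standing on the lid. Leave alone. Origin: centre of its underside.
- jar_b: Amber jar with white cap, 42 mm across, 64 mm tall, standing on the lid. Leave alone. Origin: centre of its underside.
- vial: Small glass vial, 26 mm across, 50 mm tall, standing on the table in front of the ledge. Leave alone. Origin: centre of its underside.
- brush: Brush, 150 mm long, lying on the lid along its front edge. Leave alone. Origin: on its underside; its length is its x axis.
- dish: Shallow steel dish 80 x 110 x 22 mm on the table beside the case, beyond the hasp eye. Leave alone. Origin: centre of its underside.
- loupe: Flat hand magnifier, ring 76 mm across, 14 mm tall, handle to -x 120 mm from the ring's centre, on the table beside the case on the bar's side. Leave alone. Origin: ring centre, underside.
- inkpot: Round brass pot, 68 mm across, 42 mm tall, on the table beside the case on the bar's side. Leave alone. Origin: centre of its underside.
Things that resemble listed ones, but are neither listed nor needed, are in the scene too. What is shaped like the bar but green or orange is not meant.

How it is judged (in metres and radians):
On the way, in this order (a step that is already met when the one before it is completed fails the run):
1. the disc's slot is lined up with the bar (within 0.12 rad) (value of joint disc between -0.12 and 0.12 rad), for 0.2 s.
2. the bar is through the disc and the hasp eye, fully home (y of bar in the frame of case between 0.06 and 0.072 m and y of bar_tip in the frame of case below -0.056 m and x of bar_tip in the frame of case between -0.006 and 0.006 m and z of bar in the frame of case below 0.051 m and angle between bar's own z axis and vertical below 0.1 rad), for 0.2 s.
At the end, for the whole second after the job is handed in: The disc is lined up within 0.12 rad; the bar lies flat on the ledge at rest, through the disc and hasp eye, its head within 4 mm of the bridge (all of step 1 and all of step 2 and linear speed of bar below 0.01 m/s); the robot touches nothing.
It fails at once if the bar is lifted or tipped up (its head rises more than 12 mm) (height (world z) of bar_head above 0.083 m or height (world z) of bar_tip above 0.068 m).
It fails at once if another thing on the bench or the lid is moved more than 20 mm or knocked over (distance of any of jar_a, jar_b, vial, brush, dish, loupe, inkpot from where it was at the start of the episode above 0.02 m or angle between any of jar_a, jar_b, vial's own z axis and vertical above 0.5 rad).
It also fails if it takes over 48 s, if anything falls off the work surface, if the arm or the gripper's body presses on something with over 40 N, if the wrist force passes 120 N, or if a joint passes its speed limit or range.

### The arm

A 7-joint arm with a two-finger parallel gripper is mounted at the origin on the work surface. World frame = base frame: x ahead of the robot, y to its left, z up, the work surface at z = 0. Lengths are in mm, angles in rad, forces in N, time in s.
With the tool pointing down it reaches from about 400 to 925 mm from the base axis. Payload 4.1 kg.
Tool frame: the origin (TCP) lies midway between the tips of the shut fingers; the grasp point (between the pads) lies grasp_offset behind it (grasp_offset is the distance from the TCP to the grasp point, in mm); z points along the fingers, y is the direction in which the jaws open and shut (so a half turn about z gives the same grasp; the last joint's range is limited). The gripper opens to 85 mm and grips with 20 to 120 N. Pads are 22 mm wide; open, the fingers measure 114 mm over their backs; the gripper's body (76 mm by 85 mm) begins 54 mm behind the grasp point. The pads swing forward as they close: fully open they stand 13 mm farther back than shut.
Start: joints at [-1.418, 0.398, 0.045, 1.537, -0.019, 1.207, -0.051], TCP at [161.922, 629.543, 231.347] pointing down, gripper open.
Joint ranges: [-2.82, 2.82], [-0.49, 2.23], [-1.37, 1.46], [0, 2.46], [-1.36, 4.5], [0.23, 2], [-2.94, 2.94]. Speed limits (rad/s): [2.57, 2.57, 3.14, 3.14, 3.14, 3.14, 3.14].

### API

Orientations are given as a 3x3 rotation matrix whose columns are the frame's x, y, z axes.
In Python, from station import observe, snapshot, job_done, cut_out, tip_of, grasp_offset gives the robot as it stands.
- The arm moves only by the tool apply_moves, never from a script. Its argument "plan" is text: rows parted by semicolons, each of 5 numbers parted by spaces: the shift along the tool's x, y, z in mm, then the turn about the tool's z in rad, then the closure, from -1 (fully open) to 1 (shut). In form: tx ty tz roll gripper; .... A call has exactly 8 rows; each row shifts and turns the commanded pose from where the row before left it, along the tool's axes as they then stand; what a row does not reach is not made up. A row lasts 1/12 s, in which the tool goes at most 41.7 mm and 7.16 degrees, less where a joint would pass 70% of its speed; a pose out of reach is approached as far as the arm can. A call with a gripper value outside its range is refused whole. The fingers move at their own pace and stop on an object; "force" is the grip in N (left out, the last holds). Time passes only in rows, so rows that do not move let the fingers close, or fill a call up. It gives the time, the measured TCP pose, the force and the opening at its end, in the units of the state.
- observe(): the state, without advancing time (a new reading comes with each control period).
- snapshot(name): name is "scene" or "top" or "wrist"; returns a dict with "color" (384x512x3 uint8, blue, green, red), "depth" (384x512 float32, mm along the optical axis (not along the pixel's ray), 0 where there is no reading), "vertical_fov" (degrees; the focal length in pixels is half the picture's height over the tangent of half this angle, whatever the lens; pixels are square), "cx", "cy" (the principal point, pixels), "xyz" and "rotation" of the camera in the world; the wrist camera has in their place "mount" (4x4, takes a point from camera to tool coordinates, whose origin is the TCP and whose axes are the flange's). Camera axes: x right, y down, z forward; pixel columns grow to the right and rows downward; lengths in mm; the calibration is good to about 2 mm. A picture is of the moment at which its call begins: read the wrist's pose just before it.
- job_done(): hands the job in, once; it reports no verdict.
Trained networks look in the newest picture that a camera, given by its name, has taken for a name from the list of things; names that differ only in an ending like _2 or _b are one class to them, and where a whole thing is asked for, a point or a joint stands for the part that bears it (a point fixed in the world has none). Each returns a list of dicts, best first, with "p" (0 to 1); they miss things now and then, are a little off and sometimes report something else, mostly with a low value. They report only what shows in the picture. A call takes as long as a camera call. They do not tell look-alikes from the thing itself.
- cut_out(camera, target): "mask" (384x512 bool, what is visible of it) and "extent" ([left, top, right, bottom] in pixels, round what is visible of it).
- tip_of(camera, target): "pixel" ([column, row] in pixels: a listed point, or the origin of a listed thing).
The state is a dict: "clock": time; "joints": joint angles; "dq": joint speeds; "effort": joint torques, N m; "eef_pos": TCP position; "ee_rot": TCP orientation; "force": force on the tool from outside, world axes, zero at the start; "torque": the same for the moment, N m; "width": opening from 0.0 (shut) to 1.0 (fully open).
Only numpy, scipy, OpenCV 4.12 (cv2) and the standard library are available. Lean on these libraries where they do the work, as an engineer would, in place of code of your own. Each camera call takes 0.05 s, during which the arm holds its last target. There are 200 camera calls.

## Working session

There is one attempt and no reset: what is moved stays moved. The work goes in short steps, Python scripts to look and compute and a tool call to move; the robot and the scene stay as the last step left them, time stands still between calls to the robot, and variables do not carry over. Pictures are saved under pics/ and viewed, about 8 in all and at most 12, crops included, and the job is handed in when it is done.

Besides the shell and the picture viewer there is one more tool, called after "Call:" in YAML: its name, and indented under it one key for each argument. apply_moves: Moves the arm, as the interface text tells. Its arguments: {"type":"object","properties":{"plan":{"type":"string"},"force":{"type":"number"}},"required":["plan"]}

```bash
mkdir -p pics
cat > h.py <<'E'
import numpy as np, cv2
from station import *
def K(s):
    f=s["color"].shape[0]/2/np.tan(np.radians(s["vertical_fov"])/2); return f,s["cx"],s["cy"]
def pose(s,st=None):
    if "mount" in s:
        T=np.eye(4);T[:3,:3]=np.array(st["ee_rot"]).reshape(3,3);T[:3,3]=st["eef_pos"];M=T@np.array(s["mount"]);return M[:3,:3],M[:3,3]
    return np.array(s["rotation"]).reshape(3,3),np.array(s["xyz"])
def ray(s,px,st=None):
    f,cx,cy=K(s);R,t=pose(s,st);return t,R@np.array([(px[0]-cx)/f,(px[1]-cy)/f,1.])
def atz(s,px,z,st=None):
    t,d=ray(s,px,st);return t+d*(z-t[2])/d[2]
def dep(s,px,st=None):
    t,d=ray(s,px,st);c,r=int(round(px[0])),int(round(px[1]))
    w=s["depth"][max(r-1,0):r+2,max(c-1,0):c+2];w=w[w>0];return t+d*np.median(w) if len(w) else None
def tri(a,b):
    (t1,d1),(t2,d2)=a,b;A=np.stack([d1,-d2],1);u=np.linalg.lstsq(A,t2-t1,rcond=None)[0]
    p,q=t1+u[0]*d1,t2+u[1]*d2;return (p+q)/2,np.linalg.norm(p-q)
E
cat > a.py <<'E'
from h import *
np.set_printoptions(precision=1,suppress=True)
st=observe();print(st["clock"],st["eef_pos"],np.array(st["ee_rot"]).round(3).tolist(),st["width"],grasp_offset)
S={}
for c in("scene","top"):
    s=S[c]=snapshot(c);cv2.imwrite(f"pics/{c}0.png",s["color"])
    print(c,s["vertical_fov"],s["cx"],s["cy"],s["xyz"])
    for n in("bridge","hasp_eye","disc_top","peg_top","bar_head","bar_tip","bar","case","jar_a","jar_b","vial","brush","dish","loupe","inkpot"):
        for o in tip_of(c,n)[:3]:
            print(n,round(o["p"],2),np.array(o["pixel"]),dep(s,o["pixel"]))
a=cv2.hconcat([S["scene"]["color"],S["top"]["color"]])
cv2.imwrite("pics/scene_top.png",cv2.resize(a,(800,300),interpolation=cv2.INTER_AREA))
E
python3 a.py
```

```text
0.0 [161.8 628.9 230.3] [[-0.968, 0.249, -0.0], [0.249, 0.968, -0.002], [-0.0, -0.002, -1.0]] 1.0004829268519708 18.700000000000003
scene 56.268105955438045 249.03320790825097 193.33250129059397 [ 953.7 -316.4  713. ]
bridge 0.85 [240.4 195.3] [498.8 -20.7  67.1]
hasp_eye 0.82 [201.2 211.7] [ 488.5 -120.7   67.5]
disc_top 0.71 [216.  209.5] [487.7 -82.7  46.8]
disc_top 0.45 [322.  183.2] [546.4 205.7   8.9]
peg_top 0.7 [210.5 199.3] [487.1 -93.2  91.1]
bar_head 0.87 [279.7 131.8] [339.6 224.7  32. ]
bar_head 0.84 [309.  125.3] [371.  309.   37.7]
bar_head 0.6 [286.3 178.8] [517.3 102.8  64.1]
bar_tip 0.88 [199.8 175.2] [329.9 -40.8   0.8]
bar_tip 0.84 [237.1 199.4] [504.1 -33.6  66.2]
bar_tip 0.75 [340.5 155.2] [493.4 326.7   3. ]
bar 0.93 [284.7 179.9] [516.2  98.9  61.5]
bar 0.76 [306.9 130.7] [368.2 306.8  16.6]
bar 0.64 [238.5 163. ] [352.1  71.    1.8]
jar_a 0.96 [232.2 265.9] [ 659.2 -147.7  100.8]
jar_a 0.92 [307.1 223.1] [662.5  38.9  95.1]
jar_b 0.96 [232.2 265.9] [ 659.2 -147.7  100.8]
jar_b 0.92 [307.1 223.1] [662.5  38.9  95.1]
vial 0.4 [195.7 208.5] [ 455.8 -119.4   44. 
[... 1054 characters left out ...]
  85.6]
bar 0.62 [139.5 250.1] [360.5 299.4  -0.9]
case 0.95 [277.8 203.3] [494.  -81.1  45.4]
jar_a 0.88 [228.6 144.2] [636.1  52.6 120.9]
jar_a 0.55 [299.8 149.7] [ 625.5 -129.4  122.2]
jar_b 0.88 [228.6 144.2] [636.1  52.6 120.9]
jar_b 0.55 [299.8 149.7] [ 625.5 -129.4  122.2]
vial 0.67 [290.9 229.5] [ 423.6 -116.8   47.9]
vial 0.61 [339.8 200.7] [ 508.8 -262.9    2.1]
brush 0.66 [239.3 173.1] [568.3  24.6  84.8]
brush 0.21 [337.2 202.6] [ 503.  -254.9    3.8]
dish 0.74 [337.6 199. ] [ 513.7 -257.     0.7]
loupe 0.69 [176.3 188.8] [533.5 203.3   7.2]
inkpot 0.91 [184.6 155.6] [626.9 181.5  19.4]
inkpot 0.54 [297.5 204.1] [ 491.1 -132.2   64.5]
inkpot 0.46 [257.9 198.3] [504.6 -26.   65.5]
```

View pics/scene_top.png

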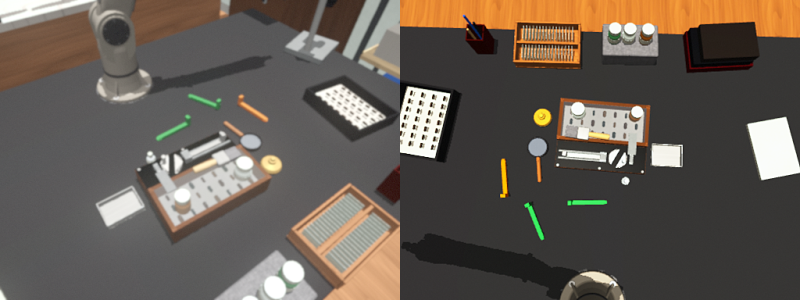

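Run:
```python
import cv2
a=cv2.imread('pics/scene0.png')[120:280,150:350];b=cv2.imread('pics/top0.png')[130:250,160:320]
cv2.imwrite('pics/crop0.png',cv2.vconcat([cv2.resize(a,(500,400),interpolation=cv2.INTER_CUBIC)[:300]*1, cv2.resize(b,(500,375),interpolation=cv2.INTER_CUBIC)[:300]]))
```

```text
(no output)
```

View pics/crop0.png

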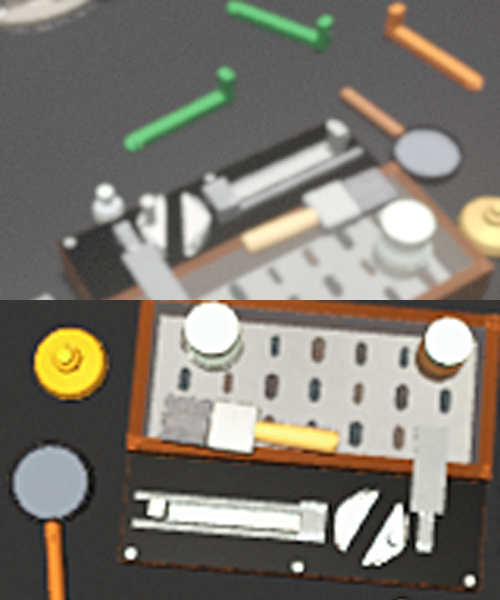

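The real bar is the steel one in the case: its head is at about scene px (286,179) and top px (210,196). The look-alikes are green at top px (220,258) and about (184,307), and orange at about (136,250). The peg is at top px (289,204), next to the hasp eye. I'll move the wrist camera over the case.

Call:
apply_moves:
  plan: "-26 -29 0 0 1;-26 -29 0 0 1;-26 -29 0 0 1;-26 -29 0 0 1;-26 -29 0 0 1;-26 -29 0 0 1;-26 -29 0 0 1;-26 -29 0 0 1"

```text
clock: 2.27
eef_pos: [306.2, 351.3, 231.6]
ee_rot: [[-0.969, 0.249, 0.0], [0.249, 0.969, 0.001], [-0.0, 0.001, -1.0]]
force: [1.0, 0.4, 0.8]
width: -0.001
```

Call:
apply_moves:
  plan: "-26 -29 0 0 1;-26 -29 0 0 1;-26 -29 0 0 1;-26 -29 0 0 1;-26 -29 0 0 1;-26 -29 0 0 1;-26 -29 0 0 1;-26 -29 0 0 1"

```text
clock: 2.93
eef_pos: [449.8, 74.8, 231.8]
ee_rot: [[-0.969, 0.249, 0.001], [0.249, 0.969, 0.001], [-0.001, 0.001, -1.0]]
force: [1.1, 1.1, -0.1]
width: 0.001
```

Call:
apply_moves:
  plan: "-26 -29 0 0 1;-26 -29 0 0 1;0 0 0 -0.1 1;0 0 0 -0.1 1;0 0 0 0 1;0 0 0 0 1;0 0 0 0 1;0 0 0 0 1"

```text
clock: 3.6
eef_pos: [485.0, 8.0, 231.3]
ee_rot: [[-0.999, 0.052, 0.0], [0.052, 0.999, 0.0], [-0.0, 0.0, -1.0]]
force: [0.7, 0.7, 0.8]
width: -0.003
```

```bash
cat > w.py <<'E'
from h import *
import sys
np.set_printoptions(precision=1,suppress=True)
Z=dict(bridge=67,hasp_eye=67,disc_top=61,peg_top=91,bar_head=71,bar_tip=51,bar=45,jar_a=65,jar_b=65,vial=0)
def look(tag,names=Z):
    st=observe();s=snapshot("wrist");cv2.imwrite(f"pics/{tag}.png",s["color"])
    out={}
    for n in names:
        for o in tip_of("wrist",n)[:2]:
            print(n,round(o["p"],2),np.array(o["pixel"]),"atz",atz(s,o["pixel"],Z[n],st),"dep",dep(s,o["pixel"],st))
            out.setdefault(n,ray(s,o["pixel"],st))
    return s,st,out
if __name__=="__main__":
    s,st,o=look(sys.argv[1]);print(np.array(s["mount"]),s["vertical_fov"])
E
python3 w.py w1
```

```text
bridge 0.77 [220.5 190.4] atz [503.8 -26.6  67. ] dep [503.8 -26.6  67. ]
hasp_eye 0.83 [115.3 182.6] atz [ 490.8 -126.6   67. ] dep [ 490.8 -126.7   66.8]
disc_top 0.77 [165.6 184.2] atz [496.5 -80.5  61. ] dep [500.7 -85.1  45.2]
disc_top 0.34 [409.6 275.4] atz [610.2 165.6  61. ] dep [634.3 184.4  22.6]
peg_top 0.8 [136.9 180.7] atz [483.9 -96.4  91. ] dep [484.  -96.5  90.9]
bar_head 0.92 [330.4   7.6] atz [351.3  76.6  71. ] dep [345.   83.2  40.2]
bar_head 0.67 [357.1 189. ] atz [508.  103.6  71. ] dep [503.7  99.4  84.9]
bar_tip 0.8 [193.4  24.3] atz [354.2 -40.   51. ] dep [345.  -48.2   0.4]
bar_tip 0.65 [218.4 179.1] atz [496.6 -29.8  51. ] dep [492.5 -27.7  66.8]
bar 0.88 [322.1  13.2] atz [350.1  74.8  45. ] dep [347.1  77.8  29.1]
bar 0.66 [348.2 182.5] atz [508.7 102.1  45. ] dep [503.2  96.9  64. ]
vial 0.91 [142.5 103.2] atz [ 420.2 -111.9    0. ] dep [ 419.5 -101.5   31.4]
[[  -0.    -1.    -0.3   72.3]
 [   1.    -0.    -0.     0.2]
 [   0.    -0.3    1.  -142.7]
 [   0.     0.     0.     1. ]] 59.98289968739345
```

View pics/w1.png

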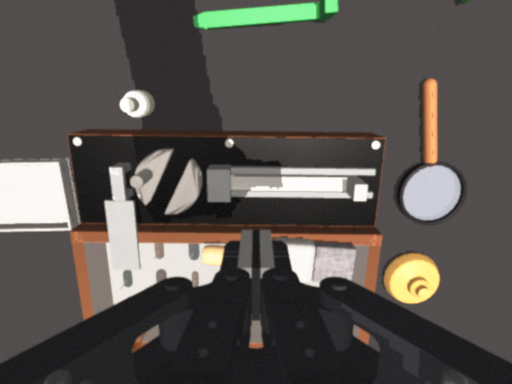

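The wrist view shows the disc at px (168,182), the peg at (137,181), the bridge at (220,190) and the steel bar's head at (358,190). The only green bar is off the case at the top. Next I'll refine the positions from the depth cloud.

```bash
cat > cl.py <<'E'
from h import *
np.set_printoptions(precision=1,suppress=True)
def cloud(s,st=None):
    f,cx,cy=K(s);R,t=pose(s,st);v,u=np.mgrid[:384,:512];d=s["depth"].astype(float)
    P=np.stack([(u-cx)/f*d,(v-cy)/f*d,d],-1)@R.T+t;P[d<=0]=np.nan;return P
def sel(P,x,y,z):
    m=(P[...,0]>x[0])&(P[...,0]<x[1])&(P[...,1]>y[0])&(P[...,1]<y[1])&(P[...,2]>z[0])&(P[...,2]<z[1]);return P[m]
def box(Q): 
    return None if len(Q)<4 else (len(Q),Q.mean(0),cv2.minAreaRect(Q[:,:2].astype(np.float32)))
def rep(P):
    d=sel(P,(455,540),(-125,-45),(57,64.5))
    if len(d)>4: print("disc",len(d),d.mean(0),"circle",cv2.minEnclosingCircle(d[:,:2].astype(np.float32)))
    print("peg",box(sel(P,(455,535),(-125,-45),(87,95))))
    print("head",box(sel(P,(470,530),(-30,130),(80,90))))
    print("bridge",box(sel(P,(480,525),(-50,-10),(64,70))))
    print("hasp",box(sel(P,(470,515),(-150,-106),(64,71))))
    w=sel(P,(470,540),(0,118),(51,55)); print("walls",box(w))
    l=sel(P,(430,600),(-200,160),(42,48)); print("ledge",box(l))
E
python3 - <<'E'
from cl import *
st=observe();s=snapshot("wrist");rep(cloud(s,st))
print("top");rep(cloud(snapshot("top")));print("scene");rep(cloud(snapshot("scene")))
E
```

```text
disc 1882 [495.2 -78.   61. ] circle ((492.33062744140625, -87.43701171875), 40.676273345947266)
peg (156, array([484.6, -96.5,  90.8]), ((484.83160400390625, -97.07182312011719), (11.485740661621094, 11.618548393249512), 41.57697677612305))
head (254, array([506.3, 101.7,  84.6]), ((506.8934631347656, 102.20372009277344), (12.117198944091797, 15.321760177612305), 86.06745910644531))
bridge (764, array([498.4, -28.3,  67.1]), ((498.876220703125, -28.29474449157715), (22.058467864990234, 32.09523391723633), 86.66007232666016))
hasp (670, array([ 498. , -125.3,   67.3]), ((495.2474670410156, -126.65863037109375), (28.700241088867188, 39.46080017089844), 89.68144226074219))
walls (1478, array([502.5,  54.9,  53. ]), ((504.6119079589844, 58.20812225341797), (118.31480407714844, 30.671581268310547), 86.37386322021484))
ledge (19248, array([498.4, -22.5,  45.1]), ((502.2341003417969, -22.405517578125), (316.1529541015625, 96.16459655761719), 86.33354187011719))
top
disc 74 [ 491.8 -106.3   60.5] circle ((488.580322265625, -107.85448455810547), 24.488210678100586)
peg (15, array([483.7, -99
[... 845 characters left out ...]
, 102. ,  84.3]), ((510.745849609375, 103.10575103759766), (11.74125862121582, 15.355669975280762), 86.34282684326172))
bridge (110, array([502.6, -28.3,  67.1]), ((500.8144226074219, -32.537193298339844), (32.43954086303711, 34.25634765625), 84.33192443847656))
hasp (82, array([ 498.2, -125.3,   67.4]), ((497.25738525390625, -128.43093872070312), (36.358070373535156, 26.50522804260254), 10.367753982543945))
walls (213, array([511.5,  53.1,  53.2]), ((508.2632751464844, 59.13770294189453), (119.0031509399414, 33.302982330322266), 87.26639556884766))
ledge (2027, array([497.9, -45.3,  45.4]), ((495.62457275390625, -29.991455078125), (154.19810485839844, 337.9315490722656), 8.929707527160645))
```

Run:
```python
from cl import *
st=observe();s=snapshot("wrist");P=cloud(s,st)
R=np.array(st["ee_rot"]).reshape(3,3);Q=(P-np.array(st["eef_pos"]))@R
for a in range(-60,6,5):
    m=(Q[...,2]>a)&(Q[...,2]<a+5)&(abs(Q[...,0])<60)&(abs(Q[...,1])<60);q=Q[m]
    if len(q): print(a,len(q),np.percentile(q,[1,99],axis=0)[:,:2].tolist())
```

```text
-60 4685 [[-7.363567624628638, -37.897886899457305], [13.595554214449528, 38.33966661521494]]
-55 2611 [[-7.456385980830419, -35.21427497079694], [14.735638837907347, 35.67679124285106]]
-50 1861 [[-7.768740038243599, -30.696868244636956], [14.729876460782373, 31.024942434581625]]
-45 620 [[-4.855595345036912, -24.267937570395613], [14.731212341933539, 24.87452054967174]]
-40 725 [[-10.041181265312288, -9.248123985359227], [12.954526377487314, 8.721106991231952]]
-35 269 [[7.588310692150632, -12.97262291278582], [12.581312050654152, 13.345801830204884]]
-30 433 [[7.307930033611563, -13.10279712040084], [12.435751038543247, 13.498456447670812]]
-25 389 [[7.248374118483055, -13.030955627505802], [12.347251796254838, 13.457879694667678]]
-20 331 [[7.0775480233264725, -13.011050531488594], [12.370419491664688, 13.477707280636519]]
-15 321 [[7.334008492715245, -13.103794161658934], [12.373028757098332, 13.375921665936781]]
-10 208 [[7.284065514034331, -11.995830239941919], [12.441559523080256, 12.317445269238442]]
-5 35 [[11.387515796513739, -6.184876627902322], [12.066581522670667, 6.43708271751346]]
```

Call:
apply_moves:
  plan: "0 0 0 -0.012 1;-1 -26 0 0 1;-1 -26 0 0 1;-1 -26 0 0 1;-1 -26 0 0 1;0 -26 0 0 1;0 0 30 0 1;0 0 30 0 1"

```text
clock: 5.02
eef_pos: [485.6, -125.1, 172.3]
ee_rot: [[-0.999, 0.043, 0.006], [0.043, 0.999, -0.001], [-0.006, -0.0, -1.0]]
force: [-0.2, 1.0, -0.8]
width: 0.004
```

Call:
apply_moves:
  plan: "0 0 30 0 1;0 0 25 0 1;0 0 15 0 1;0 0 8 0 1;0 0 0 0 1;0 0 0 0 1;0 0 0 0 1;0 0 0 0 1"

```text
clock: 5.68
eef_pos: [485.1, -122.8, 94.5]
ee_rot: [[-0.999, 0.04, 0.003], [0.04, 0.999, 0.0], [-0.003, 0.0, -1.0]]
force: [-0.0, -1.0, 0.1]
width: -0.003
```

```bash
cat > pg.py <<'E'
from cl import *
import sys
O=np.array([495.8,-79.4]);A=np.array([[.998,-.0637],[.0637,.998]])
st=observe();s=snapshot("wrist");P=cloud(s,st);C=lambda p:A@(np.array(p)[:2]-O)
print("tcp",C(st["eef_pos"]),st["eef_pos"],st["force"])
print("peg");Q=sel(P,(455,535),(-135,-45),(87,93));q=(Q[:,:2]-O)@A.T
if len(q): print(len(q),cv2.minAreaRect(q.astype(np.float32)))
for o in tip_of("wrist","peg_top")[:2]: print(o["p"],o["pixel"],C(atz(s,o["pixel"],91,st)))
cv2.imwrite(f"pics/{sys.argv[1]}.png",s["color"])
E
python3 pg.py p1
```

```text
tcp [ -7.9 -44. ] [ 485.1 -122.8   94.5] [-0.  -1.   0.1]
peg
487 ((-9.866554260253906, -18.684743881225586), (11.652685165405273, 11.953372955322266), 76.0145034790039)
0.61 [309.5, 244.3] [ -9.4 -17.8]
```

View pics/p1.png

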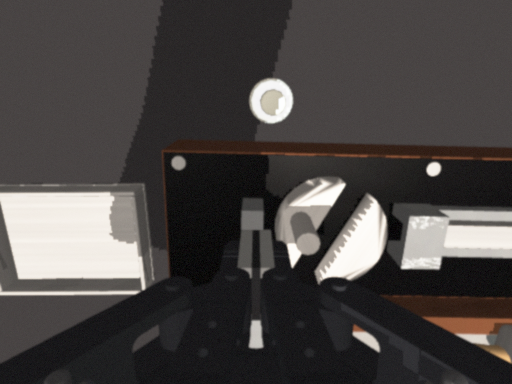

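The close view shows the peg top at px (308,243), to the right of the closed fingers and clear of them. The depth agrees: case (-9.9,-18.7). Next I go down and push round the arc.

Call:
apply_moves:
  plan: "0 0 0 0.024 1;4 0 0 0 1;0 0 10 0 1;0 0 8 0 1;0 0 3 0 1;0 3 0 0 1;0 2 0 0 1;0 0 0 0 1"

```text
clock: 6.45
eef_pos: [480.3, -117.1, 72.1]
ee_rot: [[-0.998, 0.063, -0.0], [0.063, 0.998, -0.0], [0.0, -0.0, -1.0]]
force: [-0.4, 0.7, 0.3]
width: -0.001
```

Call:
apply_moves:
  plan: "3 3 0 0 1;3 3 0 0 1;2 3 0 0 1;1 2 0 0 1;0 2 0 0 1;0 2 0 0 1;0 0 0 0 1;0 0 0 0 1"

```text
clock: 7.12
eef_pos: [467.9, -105.3, 72.1]
ee_rot: [[-0.998, 0.066, -0.007], [0.066, 0.998, -0.003], [0.007, -0.003, -1.0]]
force: [-8.0, -7.7, 5.0]
width: -0.003
```

```bash
python3 pg.py p2
```

```text
tcp [-26.2 -27.6] [ 467.9 -105.3   72.1] [-8.  -7.7  5. ]
peg
639 ((-31.52569580078125, -20.1237735748291), (40.42422103881836, 12.076237678527832), 68.75538635253906)
0.61 [300.3, 282.9] [-20.1  -8.4]
```

Call:
apply_moves:
  plan: "-1 2 0 0 1;-1 2 0 0 1;-1 1 0 0 1;-1 1 0 0 1;0 0 0 0 1;0 0 0 0 1;0 0 0 0 1;0 0 0 0 1"

```text
clock: 7.88
eef_pos: [474.2, -97.5, 71.9]
ee_rot: [[-0.998, 0.065, -0.004], [0.065, 0.998, -0.001], [0.004, -0.001, -1.0]]
force: [-3.8, -3.9, -0.4]
width: 0.001
```

```bash
python3 pg.py p3
```

```text
tcp [-20.4 -19.4] [474.2 -97.5  71.9] [-3.8 -3.9 -0.4]
peg
986 ((-26.24313735961914, -12.543424606323242), (39.22739791870117, 11.689693450927734), 69.94580078125)
```

View pics/p3.png

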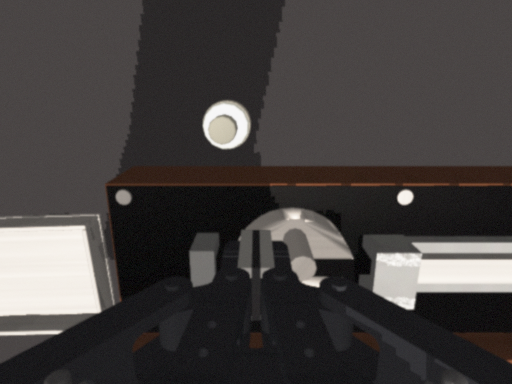

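The peg now stands at px (303,265) against the right side of the finger, and the slot looks aligned. I'll back off, rise and measure.

Call:
apply_moves:
  plan: "0 -3 0 0 1;0 -4 0 0 1;0 0 -30 0 1;0 0 -40 0 1;0 0 -40 0 1;0 20 -40 0 1;0 30 0 0 1;0 0 0 0 1"

```text
clock: 8.65
eef_pos: [482.3, -48.4, 222.4]
ee_rot: [[-0.998, 0.056, 0.007], [0.056, 0.998, 0.006], [-0.007, 0.006, -1.0]]
force: [-0.1, 0.9, -1.1]
width: -0.003
```

```bash
cat > m.py <<'E'
from cl import *
import sys
O=np.array([495.8,-79.4]);A=np.array([[.998,-.0637],[.0637,.998]])
st=observe();s=snapshot("wrist");P=cloud(s,st);cv2.imwrite(f"pics/{sys.argv[1]}.png",s["color"])
C=P.copy();C[...,:2]=(P[...,:2]-O)@A.T
b=lambda n,*r:print(n,box(sel(C,*r)))
print("tcp",A@(np.array(st["eef_pos"])[:2]-O),st["eef_pos"])
b("peg",(-35,20),(-35,20),(87,93));b("bridge",(-20,20),(35,67),(64,69));b("head",(-15,15),(55,200),(80,88))
b("discA",(-32,-9),(-33,33),(58,64));b("discB",(9,33),(-33,33),(58,64));b("shank",(-8,8),(65,170),(55,59));b("shank_slot",(-9,9),(-38,38),(54,60));b("tip",(-9,9),(-75,-53),(46,60))
d=np.concatenate([sel(C,(-40,-6),(-40,40),(58,63)),sel(C,(6,40),(-40,40),(58,63))])
# slot angle: inner edges, per y-slice
for lo,hi,n in((-32,0,"A"),(0,32,"B")):
    q=sel(C,(lo,hi),(-24,24),(58,63));ys=np.arange(-22,23,3);e=[]
    for y in ys:
        w=q[abs(q[:,1]-y)<1.5]
        e.append((w[:,0].max() if n=="A" else w[:,0].min()) if len(w)>3 else np.nan)
    e=np.array(e);m=~np.isnan(e)
    if m.sum()>3: k=np.polyfit(ys[m],e[m],1);print("edge",n,"angle",-k[0],"x0",k[1],e)
E
python3 m.py m1
```

```text
tcp [-15.4  30.1] [482.3 -48.4 222.4]
peg (158, array([-21.6,   0.4,  90.8]), ((-21.213407516479492, 0.5095462799072266), (10.976287841796875, 11.321220397949219), 86.53089904785156))
bridge (806, array([-0.4, 50.9, 67. ]), ((0.07682037353515625, 50.946998596191406), (22.105880737304688, 32.976165771484375), 89.44140625))
head (284, array([ -0.8, 181. ,  84.4]), ((-0.4488205909729004, 181.9192657470703), (13.029107093811035, 15.656730651855469), 89.59517669677734))
discA (903, array([-19.9,   0.7,  61.1]), ((-20.85208511352539, 0.2630958557128906), (59.236019134521484, 21.81867790222168), 89.47257232666016))
discB (1046, array([18.5, -0.3, 61. ]), ((20.696269989013672, 0.09510040283203125), (59.583396911621094, 22.701780319213867), 89.89527893066406))
shank (1583, array([ -0.2, 116.9,  57. ]), ((-0.09366559982299805, 117.58882904052734), (14.787506103515625, 104.82868957519531), 0.15574626624584198))
shank_slot None
tip (38, array([ -1.3, -67.3,  46.2]), ((-0.07544517517089844, -66.628173828125), (17.08380889892578, 16.31546401977539), 4.2456488609313965))
edge A angle -0.03178049163175796 x0 -13.074628106036522 [-10.3 -10.3 -10.2 -10.4 -10.7 -19.1 -25.2 -26.7 -10.6 -10.4 -10.5 -10.6
 -10.4 -10.5 -10.7]
edge B angle -0.0012635149623740193 x0 9.751806001154744 [ 9.8  9.7  9.8  9.7  9.6  9.9  9.7  9.9  9.8  9.5  9.8  9.7 10.   9.7
  9.8]
```

Disc angle is about -0.02 rad, and both slot edges are parallel to the bar at x≈±10. Next I go behind the head.

Call:
apply_moves:
  plan: "-3 36 0 0.007 1;-3 36 0 0 1;-3 36 0 0 1;-3 36 0 0 1;-3 36 0 0 1;0 0 30 0 1;0 0 30 0 1;0 0 30 0 1"

```text
clock: 9.37
eef_pos: [507.0, 124.4, 128.3]
ee_rot: [[-0.998, 0.069, 0.001], [0.069, 0.998, 0.0], [-0.001, 0.0, -1.0]]
force: [0.4, 0.1, -0.6]
width: 0.003
```

Call:
apply_moves:
  plan: "0 0 15 0 1;0 0 5 0 1;0 0 0 0 1;0 0 0 0 1;0 0 0 0 1;0 0 0 0 1;0 0 0 0 1;0 0 0 0 1"

```text
clock: 10.03
eef_pos: [507.3, 124.2, 110.4]
ee_rot: [[-0.998, 0.071, 0.001], [0.071, 0.998, 0.001], [-0.001, 0.001, -1.0]]
force: [0.9, -0.4, -0.1]
width: 0.0
```

```bash
python3 m.py m2 | grep -E "tcp|head"; python3 -c "
from station import *;print(observe()['ee_rot'])"
```

```text
tcp [ -1.5 203.9] [507.3 124.2 110.4]
head (656, array([ -1.2, 182.6,  84.6]), ((-0.28081846237182617, 182.3480224609375), (12.0068359375, 16.269224166870117), 89.60091400146484))
[[-9.97502956e-01  7.06155737e-02  1.13731088e-03]
 [ 7.06164782e-02  9.97503239e-01  7.75801022e-04]
 [-1.07968765e-03  8.54176702e-04 -9.99999052e-01]]
```

View pics/m2.png

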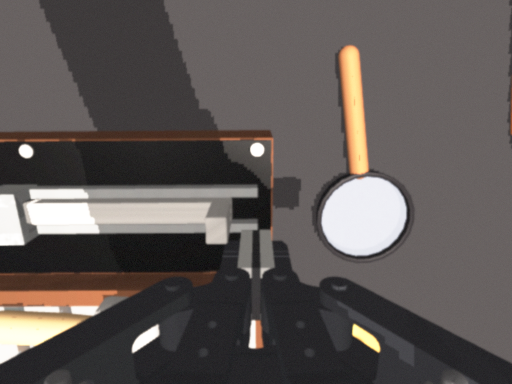

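The view shows the head at px (218,222), just left of the fingers. Depth puts its face at y≈188. I'll move 6 mm clear, then descend.

Call:
apply_moves:
  plan: "-1 6 0 -0.007 1;0 0 0 0 1;0 0 15 0 1;0 0 15 0 1;0 0 12 0 1;0 0 8 0 1;0 0 2 0 1;0 0 0 0 1"

```text
clock: 10.75
eef_pos: [507.8, 129.8, 57.0]
ee_rot: [[-0.998, 0.064, -0.001], [0.064, 0.998, -0.001], [0.001, -0.001, -1.0]]
force: [0.7, 0.1, 0.2]
width: -0.002
```

Call:
apply_moves:
  plan: "-1 -5 -2 0 1;0 -6 0 0 1;0 -6 0 0 1;0 -6 0 0 1;0 -6 0 0 1;0 -6 0 0 1;0 -6 0 0 1;0 -6 0 0 1"

```text
clock: 11.42
eef_pos: [506.3, 82.5, 59.7]
ee_rot: [[-0.998, 0.064, 0.0], [0.064, 0.998, 0.0], [-0.0, 0.0, -1.0]]
force: [-1.3, 2.8, 1.5]
width: -0.001
```

Call:
apply_moves:
  plan: "0 -6 0 0 1;0 -6 0 0 1;0 -6 0 0 1;0 -6 0 0 1;0 -6 0 0 1;0 -4 0 0 1;0 0 0 0 1;0 0 0 0 1"

```text
clock: 12.08
eef_pos: [503.4, 47.8, 59.2]
ee_rot: [[-0.998, 0.065, -0.001], [0.065, 0.998, -0.001], [0.001, -0.001, -1.0]]
force: [0.1, -0.2, -1.5]
width: -0.003
```

```bash
python3 m.py m3
```

```text
tcp [ -0.5 127.5] [503.4  47.8  59.2]
peg None
bridge (3457, array([-1.1, 51.7, 66.9]), ((-0.13502120971679688, 51.174068450927734), (33.16489791870117, 23.37125015258789), 0.451793909072876))
head (1458, array([ -7.3, 116. ,  84.3]), ((-8.162227630615234, 120.19812774658203), (12.38481330871582, 40.474754333496094), 16.0194034576416))
discA (1327, array([-17.8,  19.8,  60.8]), ((-19.750457763671875, 20.392393112182617), (20.969425201416016, 19.591903686523438), 89.03668975830078))
discB (1770, array([18. , 14.7, 60.9]), ((20.98218536376953, 15.710015296936035), (29.512611389160156, 23.529705047607422), 88.46403503417969))
shank (1905, array([-1.5, 81.9, 57. ]), ((-0.833014965057373, 89.10447692871094), (14.340921401977539, 48.13895797729492), 0.028876513242721558))
shank_slot (1666, array([-1. , 19.3, 57. ]), ((-0.7597999572753906, 18.85192108154297), (30.486629486083984, 15.016987800598145), 89.94346618652344))
tip None
edge A angle 0.04252343266197227 x0 0.21997040606833362 [ nan  nan  nan  nan  nan  nan  nan  nan  nan  nan  nan -0.2 -0.7 -0.2
 -0.8]
edge B angle 0.7210023807542841 x0 12.044777058896758 [ nan  nan  nan  nan  nan  nan  nan  nan 21.3  2.4  0.3  0.3  0.7  3.4
  0.3]
```

View pics/m3.png

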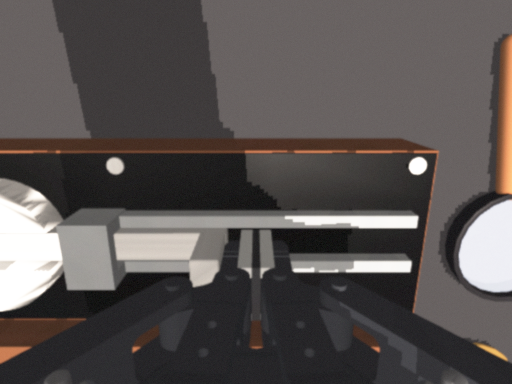

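The shank has entered the slot at px (30,245) and the finger is behind the head at px (208,255). About 40 mm is left.

Call:
apply_moves:
  plan: "0 -5 0 0 1;0 -5 0 0 1;0 -5 0 0 1;0 -5 0 0 1;0 -5 0 0 1;0 -5 0 0 1;0 -4 0 0 1;0 0 0 0 1"

```text
clock: 12.8
eef_pos: [501.8, 13.6, 59.6]
ee_rot: [[-0.998, 0.065, 0.0], [0.065, 0.998, -0.001], [-0.0, -0.001, -1.0]]
force: [0.4, 0.8, -0.0]
width: 0.002
```

Call:
apply_moves:
  plan: "0 -2 0 0 1;0 -1 0 0 1;0 -1 0 0 1;0 -1 0 0 1;0 0 0 0 1;0 0 0 0 1;0 0 0 0 1;0 0 0 0 1"

```text
clock: 13.47
eef_pos: [501.6, 10.2, 59.6]
ee_rot: [[-0.998, 0.063, 0.0], [0.063, 0.998, 0.0], [-0.0, 0.0, -1.0]]
force: [0.1, 1.9, -0.9]
width: -0.005
```

```bash
python3 m.py m4|grep -E "tcp|head|bridge"
```

```text
tcp [ 0.1 89.8] [501.6  10.2  59.6]
bridge (2834, array([-3.6, 50.9, 67. ]), ((-0.6650180816650391, 53.282005310058594), (32.02043151855469, 27.413818359375), 0.013757159933447838))
head (1453, array([-6.8, 78.6, 84.3]), ((-6.594125747680664, 83.10450744628906), (12.53225326538086, 40.28713607788086), 12.720152854919434))
```

Call:
apply_moves:
  plan: "0 -1 0 0 1;0 -1 0 0 1;0 -1 0 0 1;0 -1 0 0 1;0 0 0 0 1;0 0 0 0 1;0 0 0 0 1;0 0 0 0 1"

```text
clock: 14.18
eef_pos: [501.5, 8.0, 59.6]
ee_rot: [[-0.998, 0.063, 0.0], [0.063, 0.998, 0.002], [0.0, 0.002, -1.0]]
force: [0.7, 5.8, 1.8]
width: 0.001
```

Call:
apply_moves:
  plan: "0 -1 0 0 1;0 -1 0 0 1;0 -1 0 0 1;0 0 0 0 1;0 0 0 0 1;0 0 0 0 1;0 0 0 0 1;0 0 0 0 1"

```text
clock: 14.85
eef_pos: [501.4, 7.9, 59.7]
ee_rot: [[-0.998, 0.061, -0.0], [0.061, 0.998, 0.006], [0.0, 0.006, -1.0]]
force: [-0.5, 10.9, 2.6]
width: -0.001
```

The finger has stopped at y≈87.5 and the force has risen to 11 N, so the head is on the bridge. I'll back off +y first, then go up and check.

Call:
apply_moves:
  plan: "0 4 0 0 1;0 4 0 0 1;0 5 0 0 1;0 0 0 0 1;0 0 -20 0 1;0 0 -30 0 1;0 0 -40 0 1;0 0 -40 0 1"

```text
clock: 15.52
eef_pos: [500.8, 14.9, 190.2]
ee_rot: [[-0.998, 0.065, -0.002], [0.065, 0.998, -0.002], [0.002, -0.002, -1.0]]
force: [1.0, 0.2, 0.1]
width: -0.001
```

Call:
apply_moves:
  plan: "0 -25 -20 0 1;0 -30 -10 0 1;0 -30 0 0 1;0 -15 0 0 1;0 0 0 0 1;0 0 0 0 1;0 0 0 0 1;0 0 0 0 1"

```text
clock: 16.18
eef_pos: [495.6, -82.3, 219.2]
ee_rot: [[-0.998, 0.061, -0.001], [0.061, 0.998, 0.0], [0.001, 0.0, -1.0]]
force: [0.2, 0.0, -0.2]
width: 0.001
```

```bash
python3 m.py m5
```

```text
tcp [-0.  -2.9] [495.6 -82.3 219.2]
peg (165, array([-21.5,   0.2,  91. ]), ((-21.34801483154297, 0.1352553367614746), (10.957331657409668, 11.682400703430176), 2.673522710800171))
bridge (857, array([-0.7, 51. , 67. ]), ((-0.3494453430175781, 53.109222412109375), (32.016578674316406, 26.40510368347168), 0.4330459535121918))
head (285, array([-1.1, 67.4, 84.8]), ((-0.6046133041381836, 67.90347290039062), (16.612590789794922, 12.18971061706543), 0.5399357676506042))
discA (958, array([-19.8,   0.1,  61.1]), ((-20.986881256103516, 0.17563247680664062), (59.75429916381836, 21.887222290039062), 89.11788177490234))
discB (1097, array([18.5, -0.1, 61. ]), ((20.524675369262695, 0.10556221008300781), (59.45310592651367, 21.857656478881836), 89.64656066894531))
shank None
shank_slot (1259, array([-0.9,  0.4, 57. ]), ((-0.38877439498901367, 0.00177764892578125), (75.97786712646484, 14.756208419799805), 89.97529602050781))
tip (136, array([ -1.1, -59.5,  54.3]), ((0.24792098999023438, -64.0047607421875), (20.33210563659668, 17.55941390991211), 86.63106536865234))
edge A angle -0.08420266757317588 x0 -2.2706053432067437 [ -2.6  -0.5 -10.5  -1.5  -4.4  -3.5  -1.6  -0.6  -1.6  -4.5  -0.6  -0.7
  -1.5  -0.6  -0.7]
edge B angle -0.0349377393398384 x0 2.625889126668883 [ 1.4  0.3  0.3  3.4  0.4  9.8  0.2  1.4  1.4  3.2  4.2 10.   1.3  0.2
  1.3]
```

View pics/m5.png

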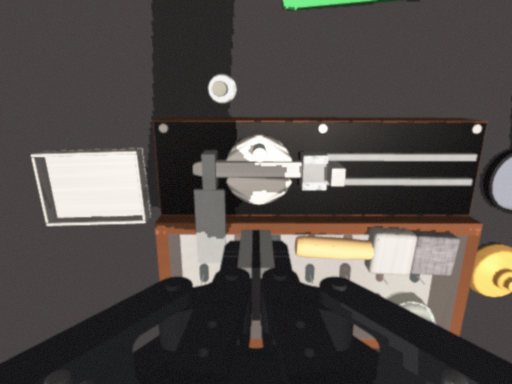

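The bar runs through the disc and hasp eye, with its tip showing past the eye at px (198,170) and its head against the bridge at px (335,175). Depth puts the head at y≈67.9 and the disc at about 0. The vial, dish and brush stand where they were.

```bash
python3 -c "from station import *;print(job_done())"
```

```text
the job is handed in; nothing more can be done
None
```

The lid is locked, and I handed the job in at about 16 s of the 48 s allowed; the hand-in gives no verdict. I pushed the disc's peg round with the closed fingertips, then slid the steel bar in by its head until it stopped on the bridge at about 11 N. I backed off along the bar before rising.

The last wrist-camera checks, in the case frame:

| Check | Measured | Required |
|---|---|---|
| Disc angle | about 0.0 rad | within 0.12 rad |
| Bar head (bar origin) | y ≈ 67.9 mm | 60 to 72 mm |
| Bar tip past the hasp eye | visible; depth points average y ≈ -60 mm, x ≈ -1 mm | beyond -56 mm, x within 6 mm |
| Bar lying flat | shank top 57 mm above the table, as at the start | no lift or tilt |
| Robot touching anything | clear, about 219 mm above the table, force near zero | touches nothing |

- **Other things:** the vial, dish and brush looked unmoved in the last picture. The jars, loupe and inkpot were hidden or cut off there, so I did not measure them, but no move went near them.
- **Disagreements:** the scene camera's depth differed from the wrist camera's by up to about 5 mm in x, so I used the wrist camera. The slot-edge fit gave no usable angle once the bar filled the slot, so the final disc angle comes from the peg and the disc halves.

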